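# Unlatch the trailer coupler and hold the tongue off its ball

## Robot

A 7-joint arm with a two-finger parallel gripper is mounted at the origin on the work surface. World frame = base frame: x ahead of the robot, y to its left, z up, the work surface at z = 0. Lengths are in m, angles in degrees, forces in N, time in s.
With the tool pointing down it reaches from about 0.4 to 0.85 m from the base axis. Payload 4.5 kg.
Tool frame: the origin (TCP) lies between the finger pads; the fingertips stand 25 mm ahead of it and the grasp point (between the pads) lies 6 mm ahead of it (env.tips_ahead is the z of the fingertips in the tool frame, in m); z points along the fingers, y is the line along which they close (so a half turn about z gives the same grasp; the last joint's range is limited). The gripper opens to 88 mm and grips with 3 to 60 N. Pads are 18 mm wide; open, the fingers measure 123 mm over their backs; the gripper's body (75 mm by 187 mm) begins 45 mm behind the grasp point.
Start: joints at [-63.266, 39.483, -11.15, 89.685, 9.013, 51.709, -12.324], TCP at [0.262, 0.567, 0.225] pointing down, gripper open.
Joint ranges: [-172.22, 172.22], [-26.19, 119.32], [-84.43, 86.54], [7.71, 146.69], [-57.33, 237.33], [2.42, 119.75], [-152.13, 152.13]. Speed limits (degrees/s): [147.25, 147.25, 180, 180, 180, 180, 180].

## Interface

Orientations are given as a 3x3 rotation matrix whose columns are the frame's x, y, z axes.
In Python, from workcell import env gives the robot as it stands. The module is installed in compiled form; this text tells all that it offers.
- The arm moves only by the tool step_arm, never from a script. Its argument "rows" is a list of rows, each a list of 4 numbers: the shift along the tool's x, y, z in cm, then the turn about the tool's z in rad. In form: [[x, y, z, yaw], ...]. A call has 1 to 8 rows; each row is the pose to reach, as a shift and turn from the pose commanded when the call began, along the tool's axes at that moment; what a row does not reach only later rows make up. A row lasts 1/12 s, in which the tool goes at most 41.7 mm and 7.16 degrees, less where a joint would pass 70% of its speed; a pose out of reach is approached as far as the arm can. A call with a gripper value outside its range is refused whole. "gripper" is the finger opening in cm, from 0 to 8.81, set as the call begins (left out, the last holds). The fingers move at their own pace and stop on an object; the grip force is fixed at half the most. Time passes only in rows, so rows that repeat a pose let the fingers close. It gives the time, the measured TCP pose, the force, the opening and the grip force at its end, in the units of the state.
- env.sense(): the state, without advancing time (a new reading comes with each control period).
- env.get_image(name): name is "scene" or "top" or "wrist"; returns a dict with "img" (480x640x3 uint8, red, green, blue), "camera_matrix" (3x3 intrinsics, pixels), "dist_coeffs" ([k1, k2, p1, p2, k3] as OpenCV has them; the pictures are not rectified), "origin" and "attitude" of the camera in the world. Camera axes: x right, y up, looking along -z (the intrinsics and any distortion apply to the point x, -y, -z); pixel columns grow to the right and rows downward; lengths in m; the calibration is good to about 2 mm. A picture is of the moment at which its call begins. There is no depth.
- env.sign_off(): hands the job in; it is judged then, once.
Trained networks look in the newest picture that a camera, given by its name, has taken for a name from the list of things; names that differ only in an ending like _2 or _b are one class to them, and where a whole thing is asked for, a point or a joint stands for the part that bears it (a point fixed in the world has none). Each returns a list of dicts, best first, with "score" (0 to 1); they miss things now and then, are a little off and sometimes report something else, mostly with a low value. They report only what shows in the picture. A call takes as long as a camera call. They do not tell look-alikes from the thing itself.
- env.recognise(query, camera): "bbox" ([left, top, right, bottom] in pixels, round what is visible of it).
- env.trace(query, camera): "region" (480x640 bool, what is visible of it) and "bbox" ([left, top, right, bottom] in pixels, round what is visible of it).
The state is a dict: "clock": time; "qpos": joint angles; "dq": joint speeds; "tau": joint torques, N m; "tcp_pos": TCP position; "ee_rot": TCP orientation; "ft_force": force on the tool from outside, world axes, zero at the start; "moment": the same for the moment, N m; "finger_gap": finger opening in m; "gripper_force": force on a finger pad.
Only numpy, scipy, OpenCV 4.12 (cv2) and the standard library are available. Lean on these libraries where they do the work, as an engineer would, in place of code of your own. Each camera call takes 0.05 s, during which the arm holds its last target. There are 200 camera calls.

## Task

Free the trailer tongue from its tow ball: draw the long locking pin up out of its tube on the tongue and stand it, tip down, in the open empty can. Then pull the coupler's spring latch sideways by its T-handle and, keeping it pulled, lift the tongue off the ball until the whole coupler is clear above the ball's top. Finish while still gripping the handle and holding the tongue up, steady; leave the can standing and the other things on the bench where they are.

Things in the scene. Friction and masses are not known exactly. Their poses are not given: they have to be found in the camera images.
- jig: Fixed wooden board (310 x 120 x 14 mm) carrying the hitch; it turns up to 0.35 rad either way from the robot's x. Origin: underside, on its middle line; +x runs along the tongue from the tow ball (x = -130 mm) to the pivot (x = +110 mm), +y is the direction in which the latch is pulled, z up. The pivot's axis runs along y, 85 mm above the bench.
- ball_top (a point): Top of the fixed steel tow ball (48 mm in diameter), 104 mm above the bench, hidden inside the coupler at the start.
- coupler_rim (a point): Middle of the open underside of the coupler, a grey box 68 x 68 mm and 54 mm high at the tongue's end, which sits over the ball; 58 mm above the bench when down. The rest of the tongue is two flat grey bars side by side, running to the pivot. It moves with the tongue.
- tube_mouth (a point): Centre of the mouth of the pin's tube, which stands between the tongue's bars 75 mm behind the T-handle, 118 mm above the bench; outside diameter 21 mm, bore 13 mm, 46 mm deep.
- tongue (a joint): Tongue angle: 0 = down on the ball, grows as the coupler end is lifted, stop at 0.6 rad. It falls down freely when let go; lifting at the T-handle takes about 5 to 7 N. The handle is 240 mm from the pivot. The coupler is clear of the ball's top from about 0.25 rad (handle lifted 60 mm).
- latch (a joint): Latch travel in m: 0 = closed, grows to 0.020 (stop) as pulled to the jig's +y. The spring pulls back with 2.8 N at 0, 9.8 N at the stop. Below 8 mm its keeper hooks under the ball and the tongue cannot rise; with the pin in the tube it moves only some 3 to 5 mm. Pull it 15 mm or more with the tongue still down, then lift, keeping it pulled.
- latch_grip (a point): Centre of the latch's black T-handle crossbar, 44 mm long (jig x), 14 mm thick (jig y), 18 mm high, on a 12 mm stem above the coupler. 154 mm above the bench, above the ball, when latched and down; the slide beneath it has its top at 123 mm. It moves with the latch and the tongue.
- pin: Loose locking pin, 142 mm long, 90 g: steel shaft 10 mm in diameter and 112 mm long with a black round knob, 22 mm in diameter and 30 mm high, on top. Origin: the centre of the tip; z runs along the pin to the knob. It starts upright in the tube, tip 72 mm above the bench.
- pin_grip (a point): Centre of the pin's knob, 127 mm from the tip; 199 mm above the bench at the start.
- pin_tip (a point): Centre of the pin's tip.
- can: Loose open steel can, empty: outside diameter 74 mm, height 80 mm, wall 3 mm, inner floor 4 mm up, 0.3 kg. Origin: centre of the underside, z up. It stands to the left or the right of the jig.
- tin: Bystander on the other side of the jig: closed tin, 80 mm in diameter, 75 mm high. Origin: centre of the underside.
- wrench: Bystander: wrench lying flat to the left.
- screwdriver: Bystander: screwdriver lying to the right.
- hammer: Bystander: hammer lying far left.
- oil: Bystander: oil bottle, 160 mm high, far right.
- carton: Bystander: cardboard carton 120 x 90 x 60 mm, near right.
- spareball: Bystander: spare tow ball standing on its foot, 66 mm high, near the robot.
- tape: Bystander: tape measure 70 x 35 x 65 mm, near the robot.
There are look-alikes about, which are no part of the job. What is shaped like the can but green or red is not meant.

How it is judged:
By the outcome, as a careful person would: the job done as asked, in the order asked, and still so for the second after the job is handed in, while the arm keeps its last pose, push and grip.
It also fails if it takes over 51 s, if anything falls off the work surface, if the arm or the gripper's body presses on something with over 40 N, if the wrist force passes 120 N, or if a joint passes its speed limit or range.

## Working session

There is one attempt and no reset: what is moved stays moved. The work goes in short steps, Python scripts to look and compute and a tool call to move; the robot and the scene stay as the last step left them, time stands still between calls to the robot, and variables do not carry over. Pictures are saved under pics/ and viewed, at most 10 in all, crops included, and the job is handed in when it is done.

Besides the shell and the picture viewer there is one more tool, called as a command line: name --pt "numbers of a row" for each row, then --argument value for the rest. step_arm: Moves the arm, as the interface text tells. Its arguments: {"type":"object","properties":{"rows":{"type":"array","items":{"type":"array","items":{"type":"number"}}},"gripper":{"type":"number"}},"required":["rows"]}

```bash
mkdir -p pics
cat > h.py <<'E'
from workcell import env
import numpy as np, cv2
def shot(cam,name=None):
    d=env.get_image(cam)
    if name: cv2.imwrite('pics/'+name,d['img'][:,:,::-1])
    return d
def ray(d,u,v):
    p=cv2.undistortPoints(np.array([[[u,v]]],float),np.array(d['camera_matrix']),np.array(d['dist_coeffs']))[0,0]
    r=np.array(d['attitude'])@np.array([p[0],-p[1],-1.]); return np.array(d['origin']),r
def at(d,u,v,z):
    o,r=ray(d,u,v); return o+r*(z-o[2])/r[2]
def proj(d,P):
    R=np.array(d['attitude']); c=R.T@(np.array(P)-np.array(d['origin'])); c=np.array([c[0],-c[1],-c[2]])
    q,_=cv2.projectPoints(c[None],np.zeros(3),np.zeros(3),np.array(d['camera_matrix']),np.array(d['dist_coeffs'])); return q[0,0]
def meet(l):
    A=np.zeros((3,3));b=np.zeros(3)
    for o,r in l:
        r=r/np.linalg.norm(r);M=np.eye(3)-np.outer(r,r);A+=M;b+=M@o
    return np.linalg.solve(A,b)
E
python3 - <<'E'
from h import *
np.set_printoptions(precision=4,suppress=True)
for c in ('top','scene'):
    d=shot(c,c+'0.png'); print(c,d['origin'])
    for q in ('pin_grip','latch_grip','can','tin','jig'):
        print(q,[(np.round(r['bbox']).tolist(),round(r['score'],2)) for r in env.recognise(q,c)])
s=env.sense();print(s['clock'],s['tcp_pos'],s['ee_rot'],s['ft_force'])
E
```

```text
top [0.3628 0.0053 1.7481]
pin_grip [([302.0, 204.0, 311.0, 214.0], 0.41)]
latch_grip []
can [([186.0, 291.0, 211.0, 315.0], 0.78), ([226.0, 228.0, 253.0, 250.0], 0.76), ([241.0, 303.0, 270.0, 328.0], 0.69), ([283.0, 204.0, 315.0, 241.0], 0.4), ([286.0, 158.0, 333.0, 252.0], 0.39)]
tin [([398.0, 243.0, 428.0, 272.0], 0.81)]
jig [([279.0, 156.0, 345.0, 258.0], 0.78), ([303.0, 205.0, 311.0, 215.0], 0.51)]
scene [0.9888 0.3348 0.9792]
pin_grip [([318.0, 260.0, 332.0, 291.0], 0.48)]
latch_grip [([308.0, 253.0, 370.0, 298.0], 0.68)]
can [([486.0, 279.0, 526.0, 320.0], 0.73), ([397.0, 304.0, 440.0, 352.0], 0.69), ([429.0, 225.0, 468.0, 265.0], 0.66)]
tin [([233.0, 187.0, 266.0, 224.0], 0.88)]
jig [([241.0, 251.0, 382.0, 381.0], 0.92), ([247.0, 251.0, 372.0, 345.0], 0.27)]
0.6 [0.2621 0.5674 0.2251] [[-0.9078  0.4194  0.    ]
 [ 0.4194  0.9078  0.0001]
 [ 0.      0.0001 -1.    ]] [-0.4859 -0.436   0.5652]
```

View pics/top0.png

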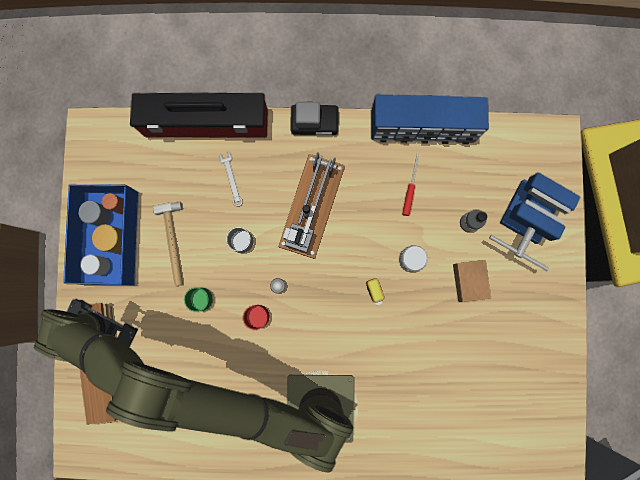

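View pics/scene0.png

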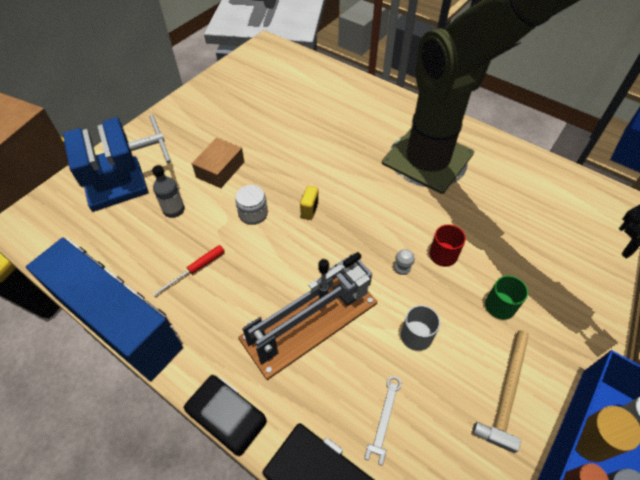

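Can-like things in the top view: steel (240,240), green (200,299) and red (257,317). The plain steel one at (240,240), which is (420,328) in the scene view, is the one meant, because green and red are excluded. I'll confirm it in an enlarged crop and measure.

Run:
```python
from h import *
np.set_printoptions(precision=4,suppress=True)
D={c:shot(c) for c in ('top','scene')}
a=cv2.resize(D['top']['img'][145:265,215:355],None,fx=3.4,fy=3.4,interpolation=2)[:, :400*2]
b=cv2.resize(D['scene']['img'][240:390,230:450],None,fx=1.45*1.2,fy=1.45*1.2,interpolation=2)
h=max(a.shape[0],b.shape[0]);pad=lambda i:np.pad(i,((0,h-i.shape[0]),(0,0),(0,0)))
o=np.hstack([pad(a),pad(b)]);o=o[:600];o=cv2.resize(o,None,fx=min(1,800/o.shape[1]),fy=min(1,800/o.shape[1]));cv2.imwrite('pics/crop1.png',o[:,:,::-1]);print(o.shape)
env.get_image('top')
t=env.trace('jig','top')[0]['region'].astype(np.uint8)
hsv=cv2.cvtColor(D['top']['img'],cv2.COLOR_RGB2HSV)
# jig corners from tracing (board at z~0.014)
pts=np.argwhere(t)[:,::-1]
w=np.array([at(D['top'],u,v,0.014)[:2] for u,v in pts[::3]]).astype(np.float32)
r=cv2.minAreaRect(w);print('jig rect',r)
for q,bx in (('can',(226,228,253,250)),):
    pass
print('can top', at(D['top'],240,239.5,0.06), at(D['scene'],421,322,0.06))
print('tin',at(D['top'],413,258,.05))
pk=meet([ray(D['top'],306.5,209),ray(D['scene'],323.5,266)]);print('knob',pk, at(D['top'],306.5,209,.205))
for c in ('top','scene'):
  g=env.trace('pin_grip',c) if c=='top' else (env.get_image(c),env.trace('pin_grip',c))[1]
  print(c,[(x['bbox'],x['score']) for x in g])
```

```text
(380, 800, 3)
jig rect ((0.632352352142334, 0.03263542801141739), (0.12380454689264297, 0.31939977407455444), 72.31657409667969)
can top [0.5157 0.2486 0.06  ] [0.5101 0.2501 0.06  ]
tin [ 0.4663 -0.2777  0.05  ]
knob [0.5903 0.0457 0.198 ] [0.5899 0.0446 0.205 ]
top [([304.7, 205.5, 310.4, 212.4], 0.52), ([394.7, 244.9, 424.7, 274.4], 0.21)]
scene [([320.0, 261.1, 332.6, 289.4], 0.48), ([363.9, 374.8, 402.4, 464.5], 0.28)]
```

View pics/crop1.png

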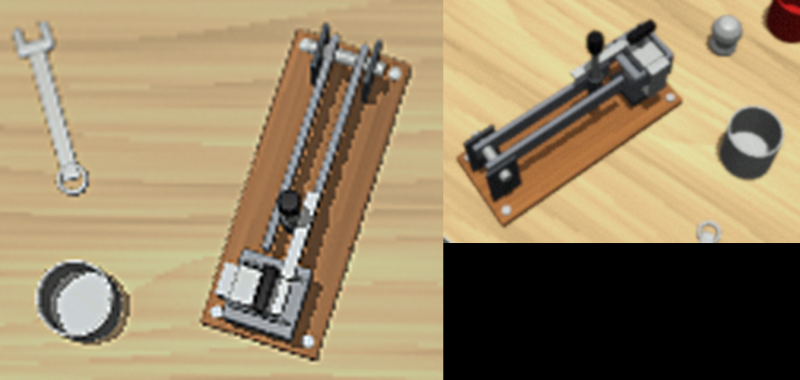

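The crop confirms the plain steel can at crop (82,300). The T-handle shows at (266,287) and the pin knob at (290,203). Next I move above the knob.

step_arm --pt "0 0 -4 -0.06" --pt "-3 -2 -6 -0.124" --pt "-6 -4 -8.5 -0.124" --pt "-51.7 -33.7 -8.5 -0.124" --pt "-51.7 -33.7 -8.5 -0.124" --pt "-51.7 -33.7 -8.5 -0.124" --pt "-51.7 -33.7 -8.5 -0.124" --pt "-51.7 -33.7 -8.5 -0.124" --gripper 6

```text
clock: 1.62
tcp_pos: [0.4106, 0.3293, 0.3095]
ee_rot: [[-0.953, 0.304, 0.001], [0.304, 0.953, 0.0], [-0.0, 0.0, -1.0]]
ft_force: [1.1, 0.3, -0.0]
finger_gap: 0.0601
gripper_force: 0.0
```

step_arm --pt "-25 -21 0 0" --pt "-25 -21 0 0" --pt "-25 -21 0 0" --pt "-25 -21 0 0" --pt "-25 -21 0 0" --pt "-25 -21 0 0" --pt "-25 -21 0 0" --pt "-25 -21 0 0"

```text
clock: 2.28
tcp_pos: [0.5855, 0.0515, 0.3093]
ee_rot: [[-0.952, 0.306, 0.001], [0.306, 0.952, -0.001], [-0.001, -0.001, -1.0]]
ft_force: [0.5, 0.0, 0.7]
finger_gap: 0.0599
gripper_force: 0.0
```

```bash
cat > m.py <<'E'
from h import *
np.set_printoptions(precision=4,suppress=True)
def tool(P):
    s=env.sense();R=np.array(s['ee_rot']);return R.T@(np.array(P)-s['tcp_pos'])*100
E
python3 - <<'E'
from m import *
d=shot('wrist','w1.png');s=env.sense();print(s['tcp_pos'],d['origin'])
for q in ('pin_grip','latch_grip','can'):
    print(q,[(np.round(r['bbox']).tolist(),round(r['score'],2)) for r in env.recognise(q,'wrist')])
print(proj(d,[.59,.0455,.199]),tool([.59,.0455,.199]))
E
```

```text
[0.589  0.043  0.3089] [0.5217 0.0719 0.469 ]
pin_grip [([429.0, 41.0, 526.0, 124.0], 0.68), ([301.0, 216.0, 325.0, 260.0], 0.59), ([290.0, 116.0, 363.0, 249.0], 0.17)]
latch_grip [([263.0, 108.0, 365.0, 342.0], 0.69), ([292.0, 114.0, 361.0, 249.0], 0.62)]
can [([426.0, 41.0, 526.0, 124.0], 0.74), ([277.0, 107.0, 362.0, 346.0], 0.74)]
[311.0893 242.5036] [-0.8227 -0.6704 10.9959]
```

View pics/w1.png

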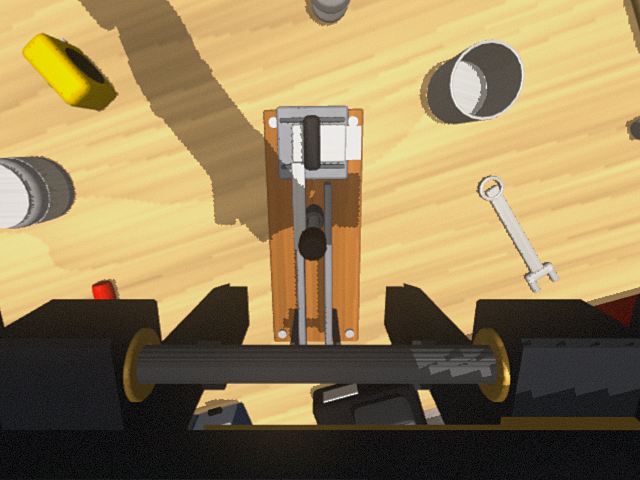

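The wrist view shows the knob top at (312,243), the T-handle at (312,142), and the open steel can with its rim centre at (486,81).

Run:
```python
from m import *
d=env.get_image('wrist');s=env.sense();print(s['tcp_pos'],d['origin'],s['ee_rot'])
k=at(d,312.5,243.5,.205);t=at(d,312,142,.163);c=at(d,486.5,80.5,.08)
print(k,t,c, np.linalg.norm((k-t)[:2]), np.degrees(np.arctan2(*(k-t)[1::-1])))
print(tool(k),tool(t),tool(c))
for x in [.6+.02*i for i in range(0)]:pass
```

```text
[0.5837 0.0561 0.3091] [0.5207 0.0745 0.4687] [[-0.9529  0.3033 -0.0007]
 [ 0.3033  0.9529  0.0012]
 [ 0.001   0.0009 -1.    ]]
[0.5881 0.0498 0.205 ] [0.5172 0.072  0.163 ] [0.5135 0.2545 0.08  ] 0.07432624917070176 -17.35333937769304
[-0.6228 -0.4694 10.4083] [ 6.8054 -0.5123 14.616 ] [12.6847 16.752  22.9383]
```

step_arm --pt "0 0 0 0" --pt "0 0 0 0" --pt "0 0 0 0"

```text
clock: 2.78
tcp_pos: [0.5837, 0.0566, 0.3094]
ee_rot: [[-0.953, 0.301, -0.0], [0.301, 0.953, 0.001], [0.0, 0.001, -1.0]]
ft_force: [0.8, -0.0, 0.2]
finger_gap: 0.0601
gripper_force: 0.0
```

Run:
```python
from m import *
s=env.sense();print(s['tcp_pos'],s['dq'])
d=shot('wrist');s=env.sense();print(s['tcp_pos'],d['origin'])
im=d['img'];g=cv2.cvtColor(im,cv2.COLOR_RGB2GRAY)
# dark blobs in the middle
m=((g<45)&(np.indices(g.shape)[0]<285)).astype(np.uint8);m[:,:270]=0;m[:,365:]=0
n,l,st,ce=cv2.connectedComponentsWithStats(m)
for i in range(1,n):
    if st[i,4]>100: print(st[i],ce[i])
for q in ('pin_grip','can'):
    print(q,[(np.round(r['bbox'],1).tolist(),round(r['score'],2)) for r in env.recognise(q,'wrist')])
```

```text
[0.5837 0.0566 0.3094] [ 0.3716  0.0764  0.3849 -0.1841  0.0633  0.0176  0.0855]
[0.5838 0.0563 0.3094] [0.52   0.0765 0.4691]
[293 231  27  33 686] [306.4431 247.2362]
pin_grip [([290.3, 218.7, 321.0, 262.2], 0.58)]
can [([422.0, 46.9, 520.6, 128.3], 0.67)]
```

Run:
```python
from m import *
d=shot('wrist')
k=at(d,306.5,247.5,.212);t=at(d,306,146,.163);c=at(d,480.5,84.5,.08)
print(k,t,c,np.linalg.norm((k-t)[:2]),np.degrees(np.arctan2(*(k-t)[1::-1])))
print(tool(k),tool(t),tool(c))
```

```text
[0.5878 0.0467 0.212 ] [0.5184 0.0675 0.163 ] [0.5144 0.2494 0.08  ] 0.0724364377649588 -16.706870831100538
[-0.6275 -0.7296  9.7343] [ 6.6157 -0.8482 14.6336] [12.5093 16.3578 22.9343]
```

step_arm --pt "-0.7 -0.8 0 0" --pt "-0.7 -0.8 2 0" --pt "-0.7 -0.8 5 0" --pt "-0.7 -0.8 8 0" --pt "-0.7 -0.8 10 0" --pt "-0.7 -0.8 10.4 0" --pt "-0.7 -0.8 10.4 0" --pt "-0.7 -0.8 10.4 0"

```text
clock: 3.65
tcp_pos: [0.5894, 0.0451, 0.2061]
ee_rot: [[-0.953, 0.304, 0.002], [0.304, 0.953, 0.0], [-0.001, 0.001, -1.0]]
ft_force: [1.1, 0.8, 1.0]
finger_gap: 0.0602
gripper_force: 0.0
```

step_arm --pt "0 0 0 0" --pt "0 0 0 0" --pt "0 0 0 0" --pt "0 0 0 0" --pt "0 0 0 0" --pt "0 0 0 0" --pt "0 0 0 0" --gripper 1

```text
clock: 4.23
tcp_pos: [0.5884, 0.0454, 0.2053]
ee_rot: [[-0.953, 0.304, 0.0], [0.304, 0.953, 0.0], [-0.0, 0.0, -1.0]]
ft_force: [-0.6, -0.9, -0.1]
finger_gap: 0.0156
gripper_force: 0.0
```

step_arm --pt "0 0 0 0" --pt "0 0 0 0"

```text
clock: 4.4
tcp_pos: [0.5884, 0.0454, 0.2052]
ee_rot: [[-0.953, 0.304, -0.0], [0.304, 0.953, 0.0], [0.0, 0.0, -1.0]]
ft_force: [0.3, -0.8, 0.4]
finger_gap: 0.0098
gripper_force: 0.0
```

Run:
```python
from m import *
a=shot('scene')['img'][230:350,250:410]; b=shot('wrist')['img']
o=np.hstack([cv2.resize(a,(480,360),interpolation=2),cv2.resize(b[150:420,180:440],(320,332))[:332] if 0 else np.pad(cv2.resize(b[150:420,190:450],(320,332)),((0,28),(0,0),(0,0)))])
cv2.imwrite('pics/g1.png',o[:,:,::-1]);print(env.sense()['ft_force'])
```

```text
[-0.4338  0.5908  0.4815]
```

View pics/g1.png

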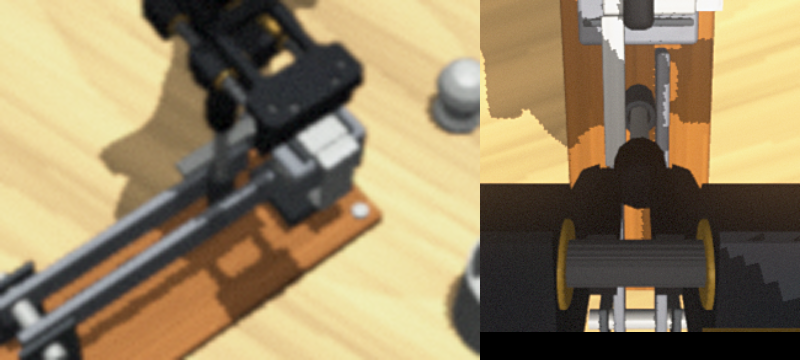

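The knob isn't held: the fingers closed to 9.8 mm with no force, and it still shows ahead of the fingers at crop (640,170). I'll check the geometry.

Run:
```python
from m import *
d=shot('wrist');s=env.sense();T=s['tcp_pos'];R=np.array(s['ee_rot']);print(T,d['origin'],env.tips_ahead, R.T@(d['origin']-T))
for z in (-.01,.006,.025): print('tool z',z,proj(d,T+R@[0,0,z]))
for h in (.184,.199,.214): print('knob',h,proj(d,[.589,.0455,h]))
print([(np.round(r['bbox'],1).tolist(),round(r['score'],2)) for r in env.recognise('pin_grip','wrist')])
b=d['img'][100:420,190:450];b=cv2.convertScaleAbs(b,alpha=2.2,beta=20)
b=cv2.resize(b,(480,591),interpolation=2)
cv2.imwrite('pics/g2.png',b[:,:,::-1])
```

```text
[0.5884 0.0454 0.2052] [0.5247 0.0654 0.3649] 0.025 [ 0.0668 -0.0002 -0.1597]
tool z -0.01 [316.7666 299.2021]
tool z 0.006 [316.7254 285.8043]
tool z 0.025 [316.6849 272.6368]
knob 0.184 [317.3014 276.0589]
knob 0.199 [317.3837 286.7114]
knob 0.214 [317.4806 299.2509]
[([298.8, 241.8, 340.8, 321.9], 0.59), ([1.3, 6.2, 59.9, 93.8], 0.49)]
```

View pics/g2.png

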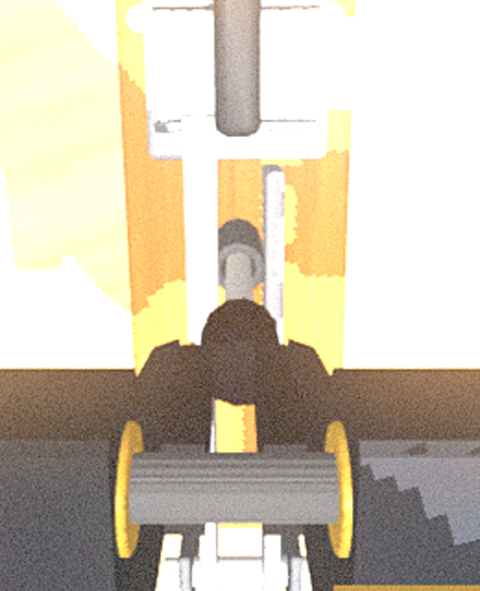

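step_arm --pt "0 0 0 0" --pt "0 0 0 0" --pt "0 0 0 0" --gripper 0

```text
clock: 4.85
tcp_pos: [0.5884, 0.0454, 0.2052]
ee_rot: [[-0.953, 0.304, 0.0], [0.304, 0.953, 0.0], [0.0, 0.0, -1.0]]
ft_force: [0.1, 0.2, 0.7]
finger_gap: 0.0
gripper_force: 0.0
```

Run:
```python
from m import *
s=env.sense();print(s['finger_gap'],s['gripper_force'],s['ft_force'],s['clock'])
d=shot('wrist')
b=d['img'][200:350,240:400];b=cv2.convertScaleAbs(b,alpha=3.5,beta=30)
b=cv2.resize(b,(640,600),interpolation=2)
cv2.imwrite('pics/g3.png',b[:,:,::-1])
```

```text
4.715109803964541e-05 0.0 [0.099  0.1938 0.6988] 4.85
```

View pics/g3.png

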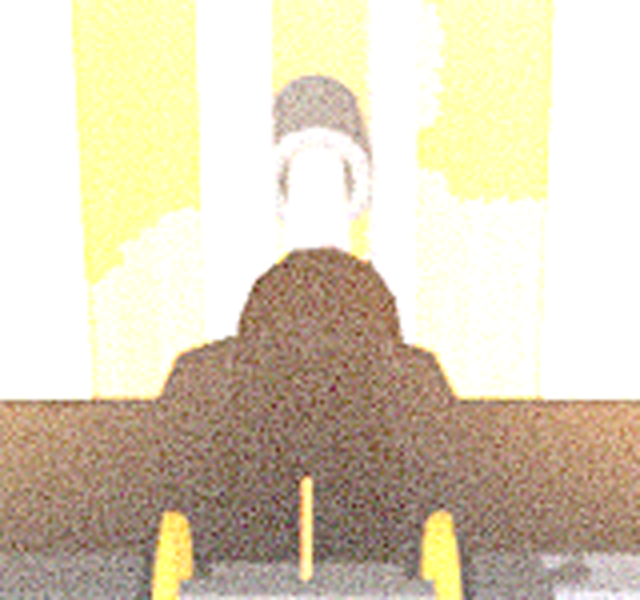

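Run:
```python
from m import *
d=shot('scene');s=env.sense();T=s['tcp_pos'];R=np.array(s['ee_rot'])
x0,y0,k=270,190,6
b=cv2.convertScaleAbs(d['img'][y0:y0+100,x0:x0+130],alpha=1.8,beta=25)
b=cv2.resize(b,None,fx=k,fy=k,interpolation=2)
for P,c in ((T+R@[0,0,.025],(255,0,0)),(T,(0,255,0)),(T+R@[0,0,-.025],(0,0,255)),([.589,.0455,.118],(255,0,255))):
    u=(proj(d,P)-[x0-.5,y0-.5])*k;cv2.circle(b,tuple(int(v) for v in u),4,c,-1);print(u)
cv2.imwrite('pics/g4.png',b[:,:,::-1])
```

```text
[323.1238 482.5433]
[323.348  442.5091]
[323.5822 400.6445]
[321.8789 576.3147]
```

View pics/g4.png

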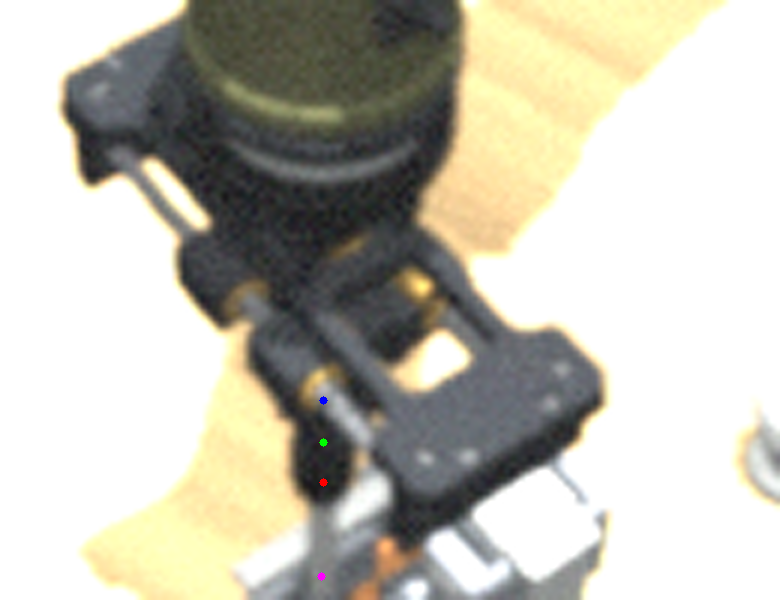

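Run:
```python
from m import *
d=shot('wrist');s=env.sense();T=s['tcp_pos'];R=np.array(s['ee_rot']);print(d['camera_matrix'],d['dist_coeffs'],R.T@np.array(d['attitude']))
for z in (.025,.006,-.01,-.02,-.03,-.045):
  for x in (.009,-.009): print(z,x,[proj(d,T+R@[x,y,z]).round(1) for y in (-.03,.03)])
```

```text
[[360.7158   0.     316.2561]
 [  0.     360.7158 244.3232]
 [  0.       0.       1.    ]] [0.0014 0.     0.     0.     0.    ] [[-0.      0.9642  0.2653]
 [ 1.     -0.      0.0001]
 [ 0.0001  0.2653 -0.9642]]
0.025 0.009 [array([260.8, 256.8]), array([372.7, 256.8])]
0.025 -0.009 [array([262.1, 288.1]), array([371.3, 288.1])]
0.006 0.009 [array([254.9, 268.5]), array([378.6, 268.5])]
0.006 -0.009 [array([256.6, 302.7]), array([376.9, 302.7])]
-0.01 0.009 [array([249. , 280.4]), array([384.6, 280.4])]
-0.01 -0.009 [array([251. , 317.5]), array([382.6, 317.5])]
-0.02 0.009 [array([244.7, 289.1]), array([389. , 289.1])]
-0.02 -0.009 [array([246.9, 328.2]), array([386.7, 328.2])]
-0.03 0.009 [array([239.8, 299. ]), array([394., 299.])]
-0.03 -0.009 [array([242.3, 340.4]), array([391.4, 340.4])]
-0.045 0.009 [array([231. , 316.7]), array([402.9, 316.7])]
-0.045 -0.009 [array([234.1, 362. ]), array([399.7, 362. ])]
```

Comparing finger pixels in the wrist view (inner tip corners at (248,285) and (386,285) with a 60 mm opening) against projection puts the real fingertips about 38 mm further back than stated. The fingers therefore closed above the knob. I'll open and descend 38 mm more.

step_arm --pt "0 0 -0.3 0" --pt "0 0 -0.3 0" --pt "0 0 -0.3 0" --pt "0 0 -0.3 0" --pt "0 0 -0.3 0" --pt "0 0 -0.3 0" --pt "0 0 -0.3 0" --pt "0 0 -0.3 0" --gripper 5

```text
clock: 5.67
tcp_pos: [0.5884, 0.0454, 0.2082]
ee_rot: [[-0.953, 0.304, -0.0], [0.304, 0.953, 0.0], [0.0, 0.0, -1.0]]
ft_force: [-0.5, -0.2, 0.3]
finger_gap: 0.0494
gripper_force: 0.0
```

step_arm --pt "0 0 0.5 0" --pt "0 0 1.1 0" --pt "0 0 1.7 0" --pt "0 0 2.3 0" --pt "0 0 2.3 0"

```text
clock: 6.08
tcp_pos: [0.5873, 0.0452, 0.1835]
ee_rot: [[-0.953, 0.304, -0.003], [0.304, 0.953, -0.0], [0.003, -0.001, -1.0]]
ft_force: [0.2, -0.6, 0.9]
finger_gap: 0.0498
gripper_force: 0.0
```

step_arm --pt "0 0 0.5 0" --pt "0 0 1 0" --pt "0 0 1.5 0" --pt "0 0 1.8 0" --pt "0 0 1.8 0"

```text
clock: 6.5
tcp_pos: [0.5879, 0.0453, 0.1664]
ee_rot: [[-0.953, 0.304, -0.001], [0.304, 0.953, -0.0], [0.001, -0.001, -1.0]]
ft_force: [-0.5, -1.0, -0.4]
finger_gap: 0.05
gripper_force: 0.0
```

step_arm --pt "0 0 0 0" --pt "0 0 0 0" --pt "0 0 0 0" --pt "0 0 0 0" --pt "0 0 0 0" --pt "0 0 0 0" --gripper 1

```text
clock: 7.0
tcp_pos: [0.5886, 0.0455, 0.1675]
ee_rot: [[-0.953, 0.304, 0.001], [0.304, 0.953, 0.0], [-0.001, 0.0, -1.0]]
ft_force: [-0.1, 0.6, 0.5]
finger_gap: 0.0209
gripper_force: 30.0
```

step_arm --pt "0 0 -1 0" --pt "0 0 -2.5 0" --pt "0 0 -4.5 0" --pt "0 0 -6.5 0" --pt "0 0 -8.5 0" --pt "0 0 -9 0" --pt "0 0 -9 0" --pt "0 0 -9 0"

```text
clock: 7.67
tcp_pos: [0.588, 0.0452, 0.2569]
ee_rot: [[-0.953, 0.304, -0.001], [0.304, 0.953, -0.0], [0.001, -0.0, -1.0]]
ft_force: [0.4, 0.2, -1.0]
finger_gap: 0.0214
gripper_force: 30.0
```

step_arm --pt "1.5 2 0 0" --pt "4 5 0 0" --pt "6.5 8.5 0 0" --pt "9 12 0 0" --pt "11.5 15 0 0" --pt "13.3 17.1 0 0" --pt "13.3 17.1 0 0" --pt "13.3 17.1 0 0"

```text
clock: 8.33
tcp_pos: [0.5118, 0.2505, 0.2558]
ee_rot: [[-0.954, 0.299, -0.003], [0.299, 0.954, -0.001], [0.003, -0.002, -1.0]]
ft_force: [0.7, 0.1, -2.0]
finger_gap: 0.0211
gripper_force: 30.0
```

Run:
```python
from m import *
d=shot('wrist');s=env.sense();print(s['tcp_pos'],s['finger_gap'],s['gripper_force'])
b=cv2.convertScaleAbs(d['img'],alpha=1.6,beta=15)
T=s['tcp_pos'];R=np.array(s['ee_rot'])
for P in ([.5146,.2490,.08],T+R@[0,0,.095]):
  u=proj(d,P);print(u);cv2.circle(b,tuple(int(v) for v in u),3,(255,0,0),-1)
cv2.imwrite('pics/p1.png',b[:,:,::-1])
env.get_image('top');print([r['bbox'] for r in env.recognise('can','top')])
env.get_image('scene');print([r['bbox'] for r in env.recognise('can','scene')])
```

```text
[0.5129 0.2482 0.2559] 0.02138200598360431 29.993662191554904
[316.2828 222.0559]
[314.0384 242.504 ]
[[186.0, 290.7, 210.3, 313.4], [241.3, 229.7, 244.4, 236.7]]
[[486.0, 281.5, 526.9, 320.3]]
```

View pics/p1.png

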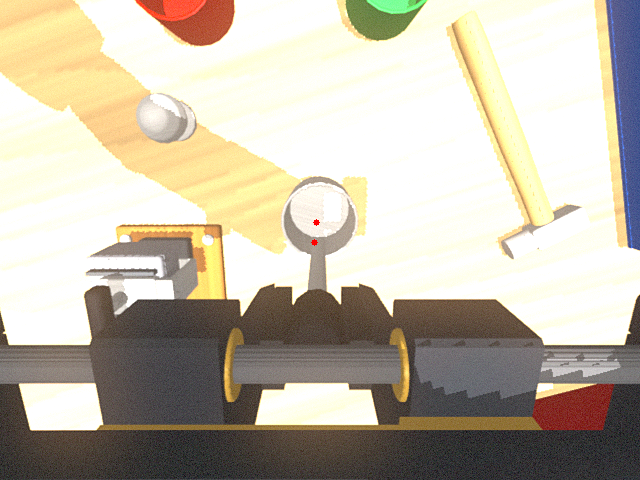

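The picture shows the pin hanging from the closed gripper, with its tip near (316,243) and the can's rim centre at (320,218). I correct by a few mm and lower.

step_arm --pt "0.3 0.5 1 0" --pt "0.3 0.5 3 0" --pt "0.3 0.5 5 0" --pt "0.3 0.5 7 0" --pt "0.3 0.5 9 0" --pt "0.3 0.5 11 0" --pt "0.3 0.5 12.5 0" --pt "0.3 0.5 13 0"

```text
clock: 9.25
tcp_pos: [0.5109, 0.2533, 0.1244]
ee_rot: [[-0.953, 0.304, -0.004], [0.304, 0.953, -0.002], [0.003, -0.003, -1.0]]
ft_force: [-0.5, -0.2, -1.6]
finger_gap: 0.021
gripper_force: 30.0
```

step_arm --pt "0 0 0.5 0" --pt "0 0 1 0" --pt "0 0 1.5 0" --pt "0 0 1.9 0" --pt "0 0 2.1 0" --pt "0 0 2.2 0" --pt "0 0 2.2 0" --pt "0 0 2.2 0"

```text
clock: 9.92
tcp_pos: [0.5125, 0.2545, 0.1055]
ee_rot: [[-0.953, 0.304, 0.0], [0.304, 0.953, 0.0], [-0.0, 0.0, -1.0]]
ft_force: [0.2, 0.3, -0.9]
finger_gap: 0.0211
gripper_force: 30.0
```

step_arm --pt "0 0 0.2 0" --pt "0 0 0.4 0" --pt "0 0 0.5 0" --pt "0 0 0.5 0" --pt "0 0 0.5 0"

```text
clock: 10.33
tcp_pos: [0.5123, 0.2543, 0.1001]
ee_rot: [[-0.953, 0.304, -0.0], [0.304, 0.953, -0.0], [0.0, -0.0, -1.0]]
ft_force: [0.3, 0.9, -0.5]
finger_gap: 0.0209
gripper_force: 30.0
```

step_arm --pt "0 0 0.1 0" --pt "0 0 0.2 0" --pt "0 0 0.2 0"

```text
clock: 10.58
tcp_pos: [0.5134, 0.2546, 0.0994]
ee_rot: [[-0.953, 0.304, 0.002], [0.304, 0.953, 0.001], [-0.002, 0.002, -1.0]]
ft_force: [-0.3, -0.3, 6.2]
finger_gap: 0.021
gripper_force: 30.0
```

Contact with the floor at 6 N. I open and rise.

step_arm --pt "0 0 -0.1 0" --pt "0 0 -0.1 0" --pt "0 0 -0.1 0" --pt "0 0 -0.1 0" --pt "0 0 -0.1 0" --pt "0 0 -0.1 0" --gripper 5

```text
clock: 11.08
tcp_pos: [0.5122, 0.2543, 0.0991]
ee_rot: [[-0.953, 0.304, -0.0], [0.304, 0.953, -0.0], [0.0, -0.0, -1.0]]
ft_force: [0.5, -0.1, -0.2]
finger_gap: 0.0502
gripper_force: 0.0
```

step_arm --pt "0 0 -1 0" --pt "0 0 -3 0" --pt "0 0 -6 0" --pt "0 0 -9 0" --pt "0 0 -12 0" --pt "0 0 -14 0" --pt "0 0 -14 0" --pt "0 0 -14 0"

```text
clock: 11.75
tcp_pos: [0.5129, 0.2547, 0.2408]
ee_rot: [[-0.953, 0.304, 0.003], [0.304, 0.953, 0.002], [-0.002, 0.002, -1.0]]
ft_force: [0.3, -0.8, -0.1]
finger_gap: 0.0503
gripper_force: 0.0
```

Run:
```python
from m import *
d=shot('wrist','p2.png');s=env.sense();print(s['tcp_pos'])
for q in ('pin','can','latch_grip'): print(q,[(np.round(r['bbox']).tolist(),round(r['score'],2)) for r in env.recognise(q,'wrist')])
for h in (.08,.131): print(proj(d,[.513,.2545,h]))
print('go',tool([.5184,.0675,.154]))
env.get_image('scene');print([(np.round(r['bbox']).tolist(),round(r['score'],2)) for r in env.recognise('pin','scene')])
```

```text
[0.5121 0.2541 0.2394]
pin [([304.0, 200.0, 333.0, 259.0], 0.57), ([344.0, 290.0, 422.0, 407.0], 0.18)]
can [([341.0, 4.0, 419.0, 38.0], 0.95), ([126.0, 0.0, 228.0, 43.0], 0.88), ([274.0, 176.0, 356.0, 263.0], 0.79)]
latch_grip [([65.0, 263.0, 187.0, 304.0], 0.72)]
[316.0288 221.3506]
[316.1299 234.9977]
go [ -6.3325 -17.5254   8.4231]
[([414.0, 301.0, 439.0, 333.0], 0.62)]
```

The pin's box (304–333, 200–259) lies inside the can's box, so it stands there. Now I move above the T-handle.

step_arm --pt "-1 -3 0 0" --pt "-2.5 -6.5 0 0" --pt "-4 -10 0 0" --pt "-5.2 -13.5 0 0" --pt "-6.1 -16.5 0 0" --pt "-6.1 -17.6 0 0" --pt "-6.1 -17.6 0 0" --pt "-6.1 -17.6 0 0"

```text
clock: 12.72
tcp_pos: [0.5168, 0.0691, 0.239]
ee_rot: [[-0.953, 0.304, -0.0], [0.304, 0.953, 0.001], [0.001, 0.001, -1.0]]
ft_force: [0.7, 0.6, -1.2]
finger_gap: 0.0499
gripper_force: 0.0
```

step_arm --pt "0 0 0 0" --pt "0 0 0 0"

```text
clock: 12.88
tcp_pos: [0.5171, 0.0708, 0.2392]
ee_rot: [[-0.954, 0.3, 0.0], [0.3, 0.954, 0.002], [0.0, 0.002, -1.0]]
ft_force: [-0.3, -0.1, -0.5]
finger_gap: 0.0499
gripper_force: 0.0
```

Run:
```python
from m import *
d=shot('wrist');s=env.sense();print(s['tcp_pos'])
g=cv2.cvtColor(d['img'],cv2.COLOR_RGB2GRAY)
e=[.953,-.304];c=np.array([.517,.0683])
print([proj(d,[*(c+np.array(e)*k),.163]).round(1) for k in (-.022,0,.022)])
for v in (200,215,230,245,260):
    print(v,g[v,285:350:2])
print([(np.round(r['bbox']).tolist(),round(r['score'],2)) for r in env.recognise('latch_grip','wrist')])
o=cv2.convertScaleAbs(d['img'],alpha=1.6,beta=15)[120:420,180:460];cv2.imwrite('pics/l1.png',cv2.resize(o,None,fx=2,fy=2)[:,:,::-1])
```

```text
[0.517  0.0705 0.2392]
[array([312.9, 216.2]), array([312.9, 248. ]), array([312.8, 278.4])]
200 [107 102 110 100 106 102 102 105 101  99 104  99 104 103 101 102 100 101
 104 108  97 105 105 102 103 103 104 102 102  98 104 103 104]
215 [101  99 106  86  81  78  85  84  85  85  87  85  71  63  64  64  66  76
  88  93  92  93  88  85  89  88  90  89  96  90  90  95  93]
230 [ 99 101  95 121 135 134 136 131 132 126  31  37  42  37  43  36  35  36
  36  38 139 132 132 131 130 129 131 132 131 130 129 131 130]
245 [ 97  98 102 102 128 127 130 130 128 117  34  37  43  37  38  36  44  38
  41  43 129 124 127 130 126 130 124 125 124 127 124 127 123]
260 [ 69  70  70 127 120 123 122 130 128 117  37  42  37  38  36  36  39  35
  33  40  69  66  71  76  71  64  68  71  72  69  69  66  69]
[([291.0, 204.0, 369.0, 346.0], 0.79)]
```

View pics/l1.png

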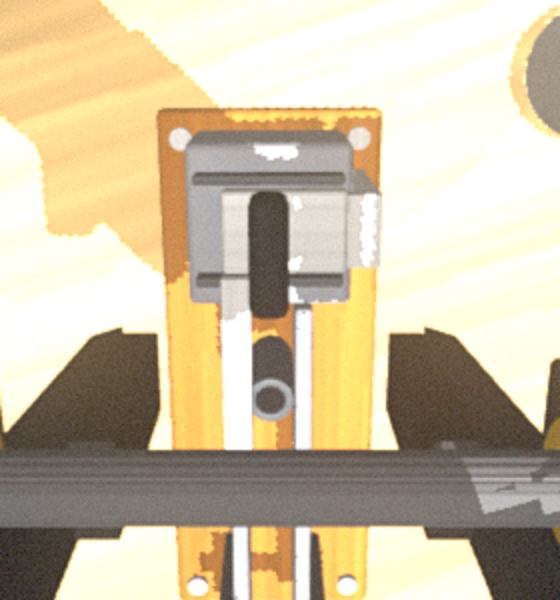

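The handle's bar shows at raw pixels u≈314 and v 215–279, as predicted, and the tube is empty. Descending onto the handle.

step_arm --pt "0 -0.1 1.5 0" --pt "0 -0.1 4 0" --pt "0 -0.1 6.5 0" --pt "0 -0.1 9 0" --pt "0 -0.1 10.5 0" --pt "0 -0.1 11.3 0" --pt "0 -0.1 11.7 0" --pt "0 -0.1 11.7 0"

```text
clock: 13.65
tcp_pos: [0.5166, 0.0678, 0.1219]
ee_rot: [[-0.953, 0.303, -0.001], [0.303, 0.953, 0.0], [0.001, -0.0, -1.0]]
ft_force: [-0.2, -0.2, 0.9]
finger_gap: 0.05
gripper_force: 0.0
```

step_arm --pt "0 0 0 0" --pt "0 0 0 0" --pt "0 0 0 0" --pt "0 0 0 0" --pt "0 0 0 0" --pt "0 0 0 0" --pt "0 0 0 0" --gripper 0.3

```text
clock: 14.23
tcp_pos: [0.5176, 0.0691, 0.1227]
ee_rot: [[-0.953, 0.302, 0.002], [0.302, 0.953, 0.003], [-0.001, 0.003, -1.0]]
ft_force: [1.4, 4.3, 0.7]
finger_gap: 0.0138
gripper_force: 30.0
```

step_arm --pt "0 0.3 0 0" --pt "0 0.6 0 0" --pt "0 0.9 0 0" --pt "0 1.2 0 0" --pt "0 1.5 0 0" --pt "0 1.7 0 0" --pt "0 1.8 0 0" --pt "0 1.8 0 0"

```text
clock: 14.9
tcp_pos: [0.521, 0.0804, 0.1225]
ee_rot: [[-0.952, 0.306, -0.003], [0.306, 0.952, -0.006], [0.001, -0.006, -1.0]]
ft_force: [-2.6, -6.1, 8.1]
finger_gap: 0.0134
gripper_force: 30.0
```

step_arm --pt "0 0 0 0" --pt "0 0 0 0"

```text
clock: 15.07
tcp_pos: [0.5209, 0.08, 0.1225]
ee_rot: [[-0.952, 0.307, -0.003], [0.307, 0.952, -0.006], [0.001, -0.007, -1.0]]
ft_force: [-3.4, -6.5, 8.2]
finger_gap: 0.0136
gripper_force: 30.0
```

step_arm --pt "0 0.2 0 0" --pt "0 0.4 0 0" --pt "0 0.6 0 0" --pt "0 0.6 0 0" --pt "0 0.6 0 0"

```text
clock: 15.48
tcp_pos: [0.5224, 0.0849, 0.1225]
ee_rot: [[-0.952, 0.307, -0.004], [0.307, 0.952, -0.007], [0.001, -0.008, -1.0]]
ft_force: [-2.8, -7.8, 9.1]
finger_gap: 0.0136
gripper_force: 30.0
```

Run:
```python
from m import *
d=shot('wrist');s=env.sense();print(s['clock'],s['tcp_pos'],s['ft_force'],s['moment'],np.array(s['ee_rot']).T@s['ft_force'])
print([(np.round(r['bbox']).tolist(),round(r['score'],2)) for r in env.recognise('latch_grip','wrist')])
```

```text
15.5333 [0.5223 0.0848 0.1225] [-2.9913 -7.8852  8.8563] [-1.4718  0.4692  0.1402] [ 0.4361 -8.4942 -8.7873]
[([278.0, 228.0, 410.0, 423.0], 0.88)]
```

step_arm --pt "-0.15 0 -0.5 0" --pt "-0.3 0 -0.95 0" --pt "-0.45 0 -1.4 0" --pt "-0.63 0 -1.9 0" --pt "-0.8 0 -2.35 0" --pt "-1.0 0 -2.8 0" --pt "-1.0 0 -2.8 0" --pt "-1.0 0 -2.8 0"

```text
clock: 16.25
tcp_pos: [0.5299, 0.081, 0.1485]
ee_rot: [[-0.952, 0.308, -0.009], [0.308, 0.951, -0.008], [0.006, -0.011, -1.0]]
ft_force: [-1.5, -7.9, -5.7]
finger_gap: 0.0137
gripper_force: 30.0
```

Rising with about 6 N of load and the pull still on. Continuing the arc.

step_arm --pt "-0.2 0 -0.45 0" --pt "-0.41 0 -0.92 0" --pt "-0.62 0 -1.37 0" --pt "-0.85 0 -1.81 0" --pt "-1.08 0 -2.25 0" --pt "-1.33 0 -2.68 0" --pt "-1.33 0 -2.68 0" --pt "-1.33 0 -2.68 0"

```text
clock: 16.92
tcp_pos: [0.5415, 0.0772, 0.175]
ee_rot: [[-0.952, 0.307, -0.011], [0.307, 0.952, -0.008], [0.008, -0.011, -1.0]]
ft_force: [-3.9, -7.2, -4.5]
finger_gap: 0.0134
gripper_force: 30.0
```

step_arm --pt "-0.25 0 -0.43 0" --pt "-0.51 0 -0.86 0" --pt "-0.78 0 -1.28 0" --pt "-1.06 0 -1.7 0" --pt "-1.35 0 -2.1 0" --pt "-1.64 0 -2.5 0" --pt "-1.64 0 -2.5 0" --pt "-1.64 0 -2.5 0"

```text
clock: 17.58
tcp_pos: [0.5562, 0.0726, 0.1997]
ee_rot: [[-0.952, 0.307, -0.013], [0.307, 0.952, -0.008], [0.01, -0.012, -1.0]]
ft_force: [-6.3, -7.1, -2.6]
finger_gap: 0.0138
gripper_force: 30.0
```

step_arm --pt "0 0 0 0" --pt "0 0 0 0" --pt "0 0 0 0" --pt "0 0 0 0"

```text
clock: 17.92
tcp_pos: [0.5561, 0.0726, 0.1995]
ee_rot: [[-0.952, 0.307, -0.013], [0.307, 0.952, -0.008], [0.01, -0.012, -1.0]]
ft_force: [-5.6, -5.7, -3.6]
finger_gap: 0.0135
gripper_force: 30.0
```

Run:
```python
from m import *
s=env.sense();print(s['clock'],s['tcp_pos'],s['ft_force'],s['finger_gap'],np.abs(s['dq']).max(),np.array(s['ee_rot']).T@s['ft_force'])
for c in ('top','scene','wrist'):
  d=shot(c)
  for q in ('pin','can','latch_grip','tongue'): print(c,q,[(np.round(r['bbox']).tolist(),round(r['score'],2)) for r in env.recognise(q,c)][:4])
  print('pin expect',proj(d,[.513,.2545,.13]))
  # handle expected from TCP; ball top
  print('ball',proj(d,[.517,.0683,.104]), 'rim expected', proj(d,np.array(s['tcp_pos'])+[0,0,.032]))
```

```text
17.9167 [0.5561 0.0726 0.1995] [-5.6291 -5.6652 -3.5812] 0.013456881314764645 0.05478761425337308 [ 3.5833 -7.0749  3.703 ]
top pin [([230.0, 233.0, 245.0, 242.0], 0.47)]
top can [([184.0, 288.0, 211.0, 312.0], 0.81), ([226.0, 231.0, 252.0, 254.0], 0.76), ([240.0, 304.0, 269.0, 329.0], 0.56)]
top latch_grip []
top tongue [([307.0, 160.0, 334.0, 206.0], 0.6)]
pin expect [234.5565 238.1835]
ball [298.9173 238.4077] rim expected [295.8388 219.7351]
scene pin [([414.0, 301.0, 438.0, 335.0], 0.81)]
scene can [([399.0, 303.0, 442.0, 354.0], 0.9), ([488.0, 277.0, 527.0, 321.0], 0.81), ([429.0, 227.0, 464.0, 266.0], 0.72)]
scene latch_grip [([305.0, 257.0, 374.0, 285.0], 0.9), ([475.0, 331.0, 528.0, 452.0], 0.39)]
scene tongue [([246.0, 243.0, 371.0, 350.0], 0.72), ([239.0, 252.0, 374.0, 379.0], 0.68)]
pin expect [428.2347 309.2495]
ball [350.727  271.1281] rim expected [344.599  251.6131]
wrist pin [([489.0, 68.0, 627.0, 123.0], 0.72)]
wrist can [([450.0, 54.0, 587.0, 161.0], 0.68), ([512.0, 223.0, 614.0, 346.0], 0.5)]
wrist latch_grip [([275.0, 182.0, 415.0, 409.0], 0.82)]
wrist tongue [([209.0, 158.0, 419.0, 423.0], 0.59)]
pin expect [590.0752  93.3367]
ball [295.487  191.8781] rim expected [315.8239 321.741 ]
```

```bash
python3 -c "
from workcell import env
print(env.sign_off())"
```

```text
the job is handed in; nothing more can be done
None
```

The job is handed in at about 18 s: the pin stands in the steel can, and the T-handle is still gripped with the latch pulled about 16–17 mm. The tongue is held up steady at about 0.34 rad (estimated from the arm's position), above the 0.25 rad needed to clear the ball.

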